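# Hold the dusting stencil over the cake

## Task

Draw the cake stencil by its wooden handle straight out of the grooves under the little counter shelf, leaving the shelf, and the salt shaker and matchbox on it, where they stand. Lift it over the top of the timer, the pepper mill and the vase without disturbing them and hold it over the cake, never touching the cake: level, centred, its edges lined up with the cake's edges, about a finger's breadth (1 to 1.5 cm) above the glaze. Finish while holding it still there, ready for me to dust sugar through it; do not put it down or let go.

Things in the scene. Friction and masses are not known exactly. Their poses are not given: they have to be found in the camera images.
- stencil: Dusting stencil, loose, 90 to 140 g, nearly all in its steel sheet: 140 mm (x) by 110 mm (y), 2.5 mm thick, pierced by a star and six dots. Origin: centre of the sheet's underside, z up. On its -x side, in line with the middle, a bare tang 14 mm wide, then a wooden grip from x = -85 to -163 mm, 17 mm wide (y), 15 mm thick, its mid-height level with the sheet's (6 mm hang below the underside).
- stencil_mid (a point): Centre of the underside of the stencil's sheet (the stencil's origin). At the start it lies level, 36 mm above the worktop, both long edges in the shelf's grooves and its frame parallel to the shelf's.
- stencil_grip (a point): Where to grip: mid-height of the wooden grip, at x = -118 mm, z = +1 mm in the stencil's frame, about 73 mm in front of the shelf's top board, nothing round it. Fingers close along the stencil's y on 17 mm. Held here it is nose-heavy: squeeze with 30 N or more so that it does not droop.
- shelf: Small pale-wood counter shelf, loose, 1.2 kg. Origin on the worktop under the centre of the stored sheet; open front towards -x (the robot), z up. Top board 168 mm wide (y), from x = -45 to +90 mm, z = 68 to 80 mm. Two solid sides 100 mm apart from x = -40 to +85 mm. It stands left or right of the row of timer, mill and vase, the cake on the other side.
- groove (a point): Point on the shelf at its front (x = -40 mm, y = 0, z = 36 mm in its frame), on the floor level of the grooves in its two sides. The grooves run along x, are 7 mm high and leave the sheet 3 mm play at each side; a back stop is 5 mm behind the sheet. The stencil is free of them once drawn 110 mm along the shelf's -x.
- cake: Rectangular layer cake with a dark glazed flat top 140 mm (x, its long edges) by 110 mm (y), on a white cake board 190 by 150 by 10 mm, loose, 0.8 kg, 60 mm high in all. Origin under the board's centre on the worktop, z up. The glaze must not be touched.
- cake_top (a point): Centre of the cake's top face, 60 mm above the worktop.
- egg_timer: Bystander: round kitchen timer, 59 mm wide and high, nearest to the robot in the row between shelf and cake. Origin: centre of its underside.
- pepper_mill: Bystander: dark wooden pepper mill, 58 mm wide, 130 mm high, easily toppled, in the middle of the row. Origin: centre of its underside.
- ball_vase: Bystander: round marbled vase, 95 mm wide, 116 mm high, at the back of the row. Origin: centre of its underside.
- salt_shaker: Bystander: salt shaker 44 mm wide, 90 mm high (top 170 mm above the worktop), standing loose at the back of the shelf's top. Origin: centre of its underside.
- matchbox: Bystander: closed matchbox 36 by 58 mm, 17 mm high, lying loose at the back of the shelf's top beside the salt shaker. Origin: centre of its underside.

How it is judged:
On the way, in this order (a step that is already met when the one before it is completed fails the run):
1. the stencil, held, has been drawn straight out of the grooves (more than 110 mm along the shelf, within 15 mm of its line and 30 mm of its height) (contact force between the fingers and stencil above 1 N and x of stencil_mid in the frame of shelf between -0.25 and -0.11 m and y of stencil_mid in the frame of shelf between -0.015 and 0.015 m and z of stencil_mid in the frame of shelf below 0.066 m), for 0.04 s.
2. it passes over the row between shelf and cake, higher than the pepper mill (contact force between the fingers and stencil above 1 N and height (world z) of stencil_mid above 0.131 m and world x of stencil_mid above 0.4 m and world y of stencil_mid between -0.08 and 0.08 m), for 0.04 s.
At the end, for the whole second after the job is handed in: Held in the fingers (at least 1 N) and still (under 2 cm/s), touching nothing else: the sheet's underside 5 to 22 mm above the cake's top, its centre within 10 mm of the cake's centre sideways, its long edges within 0.09 rad of the cake's (handle at either end), level within 0.07 rad (contact force between the fingers and stencil above 1 N and z of stencil_mid in the frame of cake_top between 0.005 and 0.022 m and horizontal distance between stencil_mid and cake_top below 0.01 m and angle between the x axis of stencil and the x axis of cake, either way round below 0.09 rad and angle between stencil's own z axis and vertical below 0.07 rad and linear speed of stencil below 0.02 m/s and contact force between stencil and cake below 0.05 N and contact force between stencil and shelf below 0.05 N and contact force between stencil and egg_timer below 0.05 N and contact force between stencil and pepper_mill below 0.05 N and contact force between stencil and ball_vase below 0.05 N and contact force between stencil and salt_shaker below 0.05 N and contact force between stencil and matchbox below 0.05 N); the arm keeps its last pose, push and grip.
It fails at once if the stencil or the fingers touch the cake (contact force between any of stencil, the arm, the fingers and cake above 0.3 N).
It fails at once if the cake is shifted by more than 1 cm (distance of cake from where it was at the start of the episode above 0.01 m).
It fails at once if the shelf is shifted by more than 2 cm or tipped (distance of shelf from where it was at the start of the episode above 0.02 m or angle between shelf's own z axis and vertical above 0.15 rad).
It fails at once if the salt shaker or matchbox on the shelf is toppled or shifted by more than 3 cm (distance of any of salt_shaker, matchbox from where it was at the start of the episode above 0.03 m or angle between any of salt_shaker, matchbox's own z axis and vertical above 0.35 rad).
It fails at once if timer, mill or vase is toppled or shifted by more than 2 cm (distance of any of egg_timer, pepper_mill, ball_vase from where it was at the start of the episode above 0.02 m or angle between any of egg_timer, pepper_mill, ball_vase's own z axis and vertical above 0.35 rad).
It also fails if it takes over 48 s, if anything falls off the work surface, if the arm or the gripper's body presses on something with over 40 N, if the wrist force passes 120 N, or if a joint passes its speed limit or range.

## Robot

A 7-joint arm with a two-finger parallel gripper is mounted at the origin on a cart in front of the work surface, level with it; the furniture and walls round the work are solid. World frame = base frame: x ahead of the robot, y to its left, z up, the work surface at z = 0. Lengths are in m, angles in rad, forces in N, time in s.
With the tool pointing down it reaches from about 0.35 to 0.9 m from the base axis. Payload 19.9 kg.
Tool frame: the origin (TCP) lies between the finger pads; the fingertips stand 19 mm ahead of it and the grasp point (between the pads) is the TCP; z points along the fingers, y is the line along which they close (so a half turn about z gives the same grasp; the last joint's range is limited). The gripper opens to 94 mm and grips with 3 to 60 N. Pads are 16 mm wide; open, the fingers measure 119 mm over their backs; the gripper's body (75 mm by 177 mm) begins 78 mm behind the grasp point.
Start: joints at [-1.294, 0.417, -0.01, 1.614, 0.005, 1.111, -0.053], TCP at [0.195, 0.594, 0.224] pointing down, gripper open.
Joint ranges: [-2.81, 2.81], [-0.39, 2.02], [-1.27, 1.25], [0.06, 2.57], [-1.19, 4.33], [0.19, 2], [-2.82, 2.82]. Speed limits (rad/s): [1.89, 1.89, 2.39, 2.39, 3.01, 3.01, 3.01].

## Interface

Orientations are given as a 3x3 rotation matrix whose columns are the frame's x, y, z axes.
In Python, from rig import robot, optics, status gives the robot as it stands (robot), with the cameras (optics) and the readings (status). Calls block until the motion is done:
- robot.move_ptp(position, orientation): joint-space move of the TCP to a pose.
- robot.move_linear(position, velocity=0.15, frame=None, threshold=None): straight line of the TCP; frame=None keeps the orientation; velocity is the mean speed in m/s. With threshold (N) it stops when the force on the tool has changed by that much, and returns True; else False.
- robot.goto_joints(angles): joint-space move.
- robot.gripper_to(opening): finger opening in m; the grip force is fixed at half the most; returns when the fingers have stopped.
- robot.pause(seconds).
- robot.ik(position, orientation): joint angles nearest the present ones, or None.
- status.get_state(): the state.
- optics.grab_frame(name): name is "scene" or "top"; returns the picture (420x560x3 uint8, red, green, blue); there is no depth.
- optics.camera_info(name): a dict with "fx", "fy", "cx", "cy" (pixels), "dist" ([k1, k2, p1, p2, k3] as OpenCV has them; the pictures are not rectified), "rvec" (rotation vector, rad) and "tvec" (3), from world to camera coordinates, as OpenCV has them. Camera axes: x right, y down, z forward; pixel columns grow to the right and rows downward; lengths in m; the calibration is good to about 2 mm. A picture is of the moment at which its call begins. camera_info takes no time and is no camera call.
A pose or a line that the arm cannot do raises robot.PlanningError and nothing moves.
- robot.sign_off(): hands the job in; it is judged then, once.
The state is a dict: "time": time; "qpos": joint angles; "joint_vel": joint speeds; "effort": joint torques, N m; "ee_pos": TCP position; "tool_rot": TCP orientation; "force": force on the tool from outside, world axes, zero at the start; "moment": the same for the moment, N m; "opening": finger opening in m; "grasp_force": force on a finger pad.
Only numpy, scipy, OpenCV 4.12 (cv2) and the standard library are available. Lean on these libraries where they do the work, as an engineer would, in place of code of your own. Each camera call takes 0.05 s, during which the arm holds its last target. There are 200 camera calls.

## Working session

There is one attempt and no reset: what is moved stays moved. The work goes in short steps, each a Python script; the robot and the scene stay as the last script left them, time stands still between calls to the robot, and variables do not carry over. Pictures are saved under pics/ and viewed, at most 10 in all, crops included, and the job is handed in when it is done.

```bash
mkdir -p pics; ls
python3 - <<'E'
from rig import robot, optics, status
import cv2
for n in("scene","top"):
    im=optics.grab_frame(n); cv2.imwrite(f"pics/{n}0.png",im[:,:,::-1]); print(optics.camera_info(n))
s=status.get_state();print(s["time"],s["tool_rot"],s["opening"],s["force"])
E
```

```text
pics
rig.py
{'fx': 515.7039924404942, 'fy': 515.7039924404942, 'cx': 269.8962419958009, 'cy': 202.62978711231227, 'dist': array([-0.03785595,  0.        ,  0.        ,  0.        ,  0.        ]), 'rvec': array([ 1.95400059, -0.80157275,  0.4513113 ]), 'tvec': array([-0.39320195,  0.28317442,  0.80731526])}
{'fx': 395.4716600823351, 'fy': 395.4716600823351, 'cx': 273.40878306291864, 'cy': 208.37428169587463, 'dist': array([-0.04443827,  0.        ,  0.        ,  0.        ,  0.        ]), 'rvec': array([ 2.18535122, -2.12825692,  0.0948982 ]), 'tvec': array([-0.00721745,  0.57034955,  0.97652018])}
0.1 [[-9.49941045e-01  3.12429117e-01 -2.39798119e-04]
 [ 3.12429198e-01  9.49940526e-01 -9.96961741e-04]
 [-8.36859244e-05 -1.02197481e-03 -9.99999474e-01]] 0.09403317695270298 [0.31790676 0.83676288 0.6559988 ]
```

View pics/top0.png

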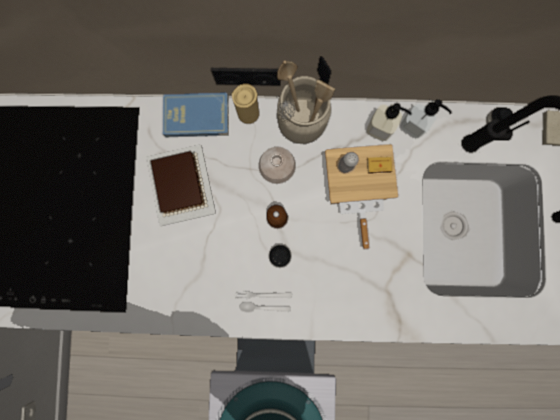

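View pics/scene0.png

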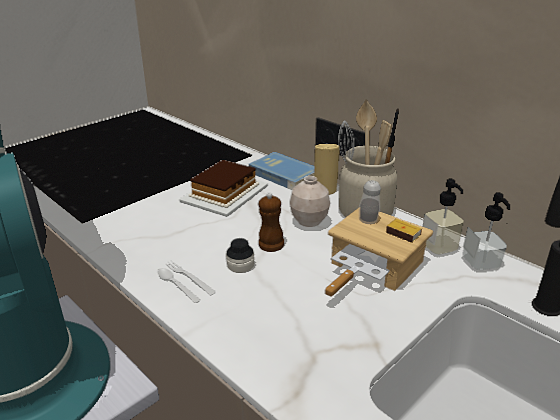

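The top view shows the cake at about (178,183), the row at (277,165), (277,216) and (280,256), the shelf board at about (361,174), and the grip at (364,234). Next I'll measure these with masks.

```bash
cat > h.py <<'E'
import numpy as np, cv2
from rig import robot, optics, status
def ray(n,uv):
    c=optics.camera_info(n);K=np.array([[c["fx"],0,c["cx"]],[0,c["fy"],c["cy"]],[0,0,1]])
    p=cv2.undistortPoints(np.float64(uv).reshape(-1,1,2),K,c["dist"]).reshape(-1,2)
    R=cv2.Rodrigues(c["rvec"])[0]
    return -R.T@c["tvec"],np.c_[p,np.ones(len(p))]@R
def plane(n,uv,z):
    o,d=ray(n,uv); return o+d*((z-o[2])/d[:,2])[:,None]
def proj(n,P):
    c=optics.camera_info(n);K=np.array([[c["fx"],0,c["cx"]],[0,c["fy"],c["cy"]],[0,0,1]])
    return cv2.projectPoints(np.float64(P).reshape(-1,1,3),c["rvec"],c["tvec"],K,c["dist"])[0].reshape(-1,2)
def blob(m,seed=None):
    m=m.astype(np.uint8)
    k,l,s,c=cv2.connectedComponentsWithStats(m)
    i=1+np.argmax(s[1:,4]); return l==i
def roi(im,x0,y0,x1,y1,lo,hi):
    h=cv2.inRange(cv2.cvtColor(im,cv2.COLOR_RGB2HSV),lo,hi)>0
    m=np.zeros_like(h);m[y0:y1,x0:x1]=h[y0:y1,x0:x1];return blob(m)
def rect(n,m,z):
    # outline pixels -> world plane -> min-area rectangle: centre, long-side length, short, long-axis angle
    c=max(cv2.findContours(m.astype(np.uint8),0,cv2.CHAIN_APPROX_NONE)[0],key=cv2.contourArea)
    w=plane(n,c.reshape(-1,2),z)[:,:2]
    (cx,cy),(a,b),t=cv2.minAreaRect((w*1000).astype(np.float32))
    if a<b:a,b,t=b,a,t+90
    return np.array([cx,cy])/1000,a,b,t
E
python3 - <<'E'
from h import *
im=cv2.imread("pics/top0.png")[:,:,::-1].copy(); sc=cv2.imread("pics/scene0.png")[:,:,::-1].copy()
H=cv2.cvtColor(im,cv2.COLOR_RGB2HSV);Hs=cv2.cvtColor(sc,cv2.COLOR_RGB2HSV)
for n,(u,v) in dict(board=(350,190),cake=(178,183),grip=(364,234),cb=(200,215),marble=(300,240),mill=(277,216),timer=(280,256),vase=(270,172)).items(): print(n,H[v,u])
for n,(u,v) in dict(grip=(340,284),caketop=(225,175),board=(360,232)).items(): print(n,Hs[v,u])
a=cv2.resize(im[130:270,130:410],None,fx=2.8,fy=2.8,interpolation=2)
b=cv2.resize(sc[155:300,165:445],None,fx=2.8,fy=2.0*1.0,interpolation=2)
cv2.imwrite("pics/c1.png",a[:,:,::-1])
E
```

```text
board [ 17 109 176]
cake [  9 151  54]
grip [ 15 155 153]
cb [ 23  13 183]
marble [ 17   9 197]
mill [ 14  30 127]
timer [ 0  0 29]
vase [ 14  47 152]
grip [ 16 162 131]
caketop [  9 179  54]
board [ 19 110 188]
```

View pics/c1.png

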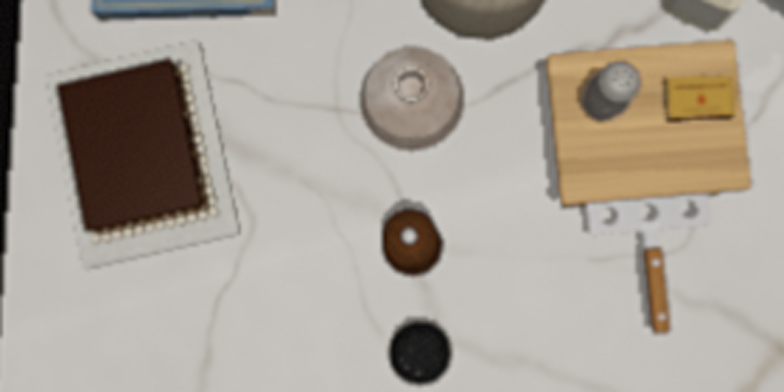

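The crop shows a clear, fully visible glaze top, the shelf board, three dots of the stencil ahead of the board, and the grip, which is slightly yawed. The next step is measuring rectangles and locating the bystanders.

Run:
```python
from h import *
im=cv2.imread("pics/top0.png")[:,:,::-1].copy(); sc=cv2.imread("pics/scene0.png")[:,:,::-1].copy()
print("cam",ray("top",[[1,1]])[0],ray("scene",[[1,1]])[0])
def show(t,n,m,z):
    c,a,b,th=rect(n,m,z); print(t,c.round(4),round(a,1),round(b,1),round(th,2),m.sum())
mc=roi(im,140,140,220,230,(0,90,0),(20,255,110)); show("cake",'top',mc,.06)
mb=roi(im,315,135,410,210,(10,70,90),(30,255,255)); show("board",'top',mb,.08)
mg=roi(im,345,214,385,255,(8,90,60),(25,255,255)); show("grip",'top',mg,.0445)
ms=roi(sc,180,150,270,210,(0,90,0),(13,255,90)); show("cake s",'scene',ms,.06)
mgs=roi(sc,315,260,360,300,(8,90,60),(25,255,255)); show("grip s",'scene',mgs,.0445)
# PCA axis of grip & triangulated centre
for n,m in(('top',mg),('scene',mgs)):
    uv=np.argwhere(m)[:,::-1]; print(n,uv.mean(0),uv.min(0),uv.max(0))
o1,d1=ray('top',[np.argwhere(mg)[:,::-1].mean(0)]);o2,d2=ray('scene',[np.argwhere(mgs)[:,::-1].mean(0)])
A=np.c_[d1[0],-d2[0]];t=np.linalg.lstsq(A,o2-o1,rcond=None)[0];print("tri",o1+t[0]*d1[0],o2+t[1]*d2[0])
# board edge lines: convert to plane and fit side edges
def line(pts,name):
    w=(plane('top',pts,.08)[:,:2]*1000).astype(np.float32)
    vx,vy,x0,y0=cv2.fitLine(w,cv2.DIST_HUBER,0,.01,.01).ravel();print(name,"ang",round(float(np.degrees(np.arctan2(vy,vx))),2),x0,y0)
rows=range(155,196);line([(np.flatnonzero(mb[r])[0]-.5,r) for r in rows],'left');line([(np.flatnonzero(mb[r])[-1]+.5,r) for r in rows],'right')
cols=range(335,392);line([(c,np.flatnonzero(mb[:,c])[-1]+.5) for c in cols],'front');line([(c,np.flatnonzero(mb[:,c])[0]-.5) for c in range(332,390)],'back')
for n,uv,z in(('vase',(277,164),.07),('mill',(276.5,214),.12),('timer',(280,256),.059),('salt',(352,158),.17)):print(n,plane('top',[uv],z)[0].round(3))
```

```text
cam [ 0.46268618 -0.01311005  1.03183913] [-0.10563297 -0.68707497  0.63507725]
cake [0.6274 0.2508] 140.3 109.8 14.71 2354
board [ 0.6566 -0.2044] 166.3 135.6 96.28 3330
grip [ 0.5119 -0.2198] 72.9 14.9 6.56 162
cake s [0.6269 0.2428] 145.2 130.8 14.54 1146
grip s [ 0.5059 -0.2277] 86.3 21.4 6.7 298
top [364.00617284 233.33333333] [360 219] [368 248]
scene [338.8590604  282.33221477] [326 269] [353 295]
tri [ 0.51251667 -0.22144074  0.03629027] [ 0.51258402 -0.2215078   0.03630767]
left ang 6.21 650.1091 -121.41591
right ang 6.35 654.4336 -288.1456
front ang -83.62 591.50775 -210.28644
back ang -84.12 724.15967 -204.52856
vase [0.677 0.001 0.07 ]
mill [ 0.548 -0.002  0.12 ]
timer [ 0.451 -0.012  0.059]
salt [ 0.672 -0.166  0.17 ]
```

Cross-checks: the board measures 166×136 mm against 168×135, the glaze 140×110, and the grip triangulates to z = 36 mm. The grip centre predicted from the shelf is (0.511, -0.2205) and the measured one (0.5125, -0.2214). That's consistent, so I'll grasp.

```bash
cat >> h.py <<'E'
YS=np.radians(6.35); SO=np.array([.6342+.0005,-.2073]); YC=np.radians(14.7); CC=np.array([.6274,.2508])
def rot(y): return np.array([[-np.cos(y),-np.sin(y),0],[-np.sin(y),np.cos(y),0],[0,0,-1.]])
def at(o,y,x,z): return np.r_[o+x*np.array([np.cos(y),np.sin(y)]),z]
def st():
    s=status.get_state();print({k:np.round(s[k],4) for k in("time","ee_pos","qpos","force","moment","opening","grasp_force")})
E
python3 - <<'E'
from h import *
R=rot(YS)
for p,r in((at(SO,YS,-.118,.2),R),(at(SO,YS,-.118,.037),R),(at(SO,YS,-.253,.039),R),(at(SO,YS,-.253,.2),R),(at(CC,YC,-.118,.2),rot(YC)),(at(CC,YC,-.118,.0735),rot(YC))):
    q=robot.ik(p,r);print(p.round(3),None if q is None else np.round(q,2))
robot.move_ptp(at(SO,YS,-.118,.23),R);st()
robot.move_linear(at(SO,YS,-.118,.10),velocity=.12)
robot.move_linear(at(SO,YS,-.118,.037),velocity=.06,threshold=10);st()
im=optics.grab_frame("scene");t=optics.grab_frame("top")
o=np.hstack([cv2.resize(im[190:330,280:450],(510,420)),cv2.resize(t[190:270,340:395],(289,420))])
cv2.imwrite("pics/g1.png",o[:,:,::-1])
E
```

```text
[ 0.517 -0.22   0.2  ] [-0.39  0.49  0.97  1.82 -0.46  1.08  2.44]
[ 0.517 -0.22   0.037] [-0.06  0.62  0.53  1.92 -0.46  0.73  2.42]
[ 0.383 -0.235  0.039] [-0.16  0.53  0.78  2.19 -0.63  0.65  2.75]
[ 0.383 -0.235  0.2  ] [ 0.82  0.15 -0.37  2.05  0.07  0.96  2.1 ]
[0.513 0.221 0.2  ] [-0.59  0.33  0.15  1.81 -0.06  1.01  1.42]
[0.513 0.221 0.074] [-0.54  0.49  0.1   1.9  -0.07  0.75  1.43]
{'time': np.float64(3.1667), 'ee_pos': array([ 0.5177, -0.2198,  0.2299]), 'qpos': array([-0.4286,  0.468 ,  1.0265,  1.7906, -0.4398,  1.1347,  2.4251]), 'force': array([-0.7182, -0.1325, -0.6418]), 'moment': array([-0.0017,  0.0322, -0.0118]), 'opening': np.float64(0.094), 'grasp_force': np.float64(0.0)}
{'time': np.float64(5.6), 'ee_pos': array([ 0.5176, -0.2204,  0.0373]), 'qpos': array([-0.2456,  0.7111,  0.7913,  1.9213, -0.6979,  0.8075,  2.6152]), 'force': array([ 0.5179, -0.1629, -0.4141]), 'moment': array([0.033 , 0.0034, 0.0177]), 'opening': np.float64(0.0936), 'grasp_force': np.float64(0.0)}
```

View pics/g1.png

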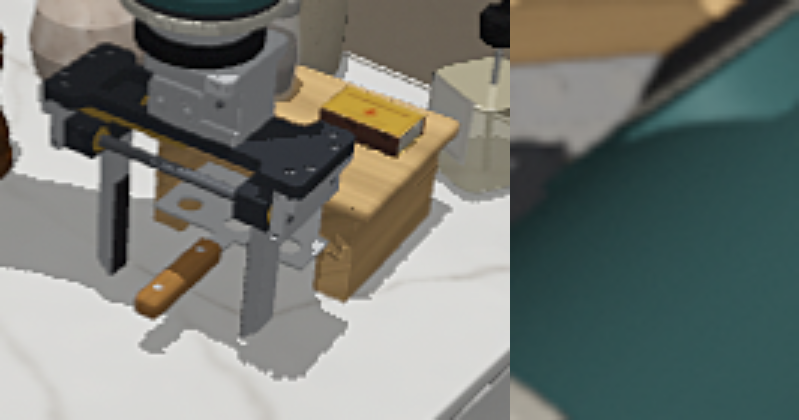

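The fingers straddle the grip, clear of the shelf. The last joint is close to its limit, so I'll check the IK before closing, then grip and draw.

Run:
```python
from h import *
print(np.round(robot.ik(at(SO,YS,-.248,.0385),rot(YS)),2))
robot.gripper_to(0.0);robot.pause(.2);st()
e=status.get_state()["ee_pos"]
robot.move_linear(e+[0,0,.0015],velocity=.02)
a=e+[0,0,.0015]
try: robot.move_linear(np.r_[a[:2]-.13*np.array([np.cos(YS),np.sin(YS)]),a[2]],velocity=.07)
except robot.PlanningError as x: print("PE",x)
st();print(status.get_state()["tool_rot"])
im=optics.grab_frame("scene");cv2.imwrite("pics/d1.png",cv2.resize(im[190:330,240:430],(760,560))[:,:,::-1])
```

```text
[-0.2   0.56  0.82  2.18 -0.67  0.67  2.78]
{'time': np.float64(7.0667), 'ee_pos': array([ 0.5174, -0.2204,  0.037 ]), 'qpos': array([-0.2455,  0.7115,  0.791 ,  1.9215, -0.698 ,  0.8073,  2.6153]), 'force': array([ 0.0417, -0.4029, -0.1782]), 'moment': array([ 0.013 , -0.0374, -0.0083]), 'opening': np.float64(0.0165), 'grasp_force': np.float64(29.9995)}
{'time': np.float64(9.325), 'ee_pos': array([ 0.3885, -0.2347,  0.0385]), 'qpos': array([-0.1843,  0.5492,  0.8019,  2.1833, -0.6541,  0.6642,  2.7634]), 'force': array([ 0.4503, -0.3975, -1.1538]), 'moment': array([ 0.0152,  0.0865, -0.0186]), 'opening': np.float64(0.0167), 'grasp_force': np.float64(29.9987)}
[[-9.93829330e-01 -1.10920076e-01  9.42363838e-06]
 [-1.10920077e-01  9.93829324e-01 -1.09503324e-04]
 [ 2.78062895e-06 -1.09872886e-04 -9.99999994e-01]]
```

View pics/d1.png

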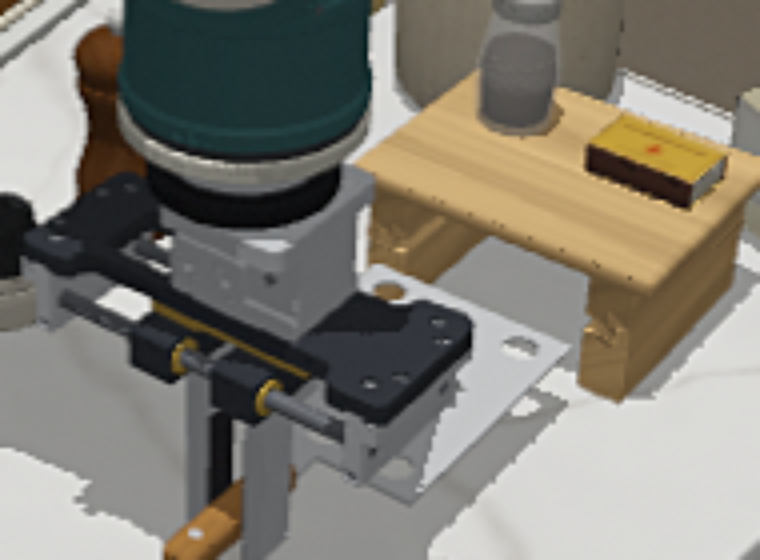

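The stencil is out of the grooves and the shelf is undisturbed. Now I'll lift it, carry it over the row, and check the droop above the cake from higher up.

Run:
```python
from h import *
e=status.get_state()["ee_pos"]
robot.move_linear(np.r_[e[:2],.215],velocity=.12);st()
try: robot.move_linear(at(CC,YC,-.118,.215),velocity=.15,frame=rot(YC))
except robot.PlanningError as x: print("PE",x); 
st()
robot.move_linear(at(CC,YC,-.118,.13),velocity=.1);robot.pause(.3);st()
im=optics.grab_frame("scene");cv2.imwrite("pics/s2.png",im[:,:,::-1])
t=optics.grab_frame("top");cv2.imwrite("pics/t2.png",t[:,:,::-1])
o=np.hstack([cv2.resize(im[120:260,130:330],(600,420)),cv2.resize(t[130:270,140:206],(198,420))])
cv2.imwrite("pics/o2.png",o[:,:,::-1])
```

```text
{'time': np.float64(10.9917), 'ee_pos': array([ 0.3882, -0.2347,  0.2146]), 'qpos': array([-0.5385,  0.2275,  1.1536,  2.0574, -0.2463,  1.0053,  2.4208]), 'force': array([-0.716 ,  0.1169, -0.1273]), 'moment': array([0.0393, 0.1509, 0.0135]), 'opening': np.float64(0.0166), 'grasp_force': np.float64(29.9987)}
{'time': np.float64(14.2917), 'ee_pos': array([0.5132, 0.2206, 0.2151]), 'qpos': array([-1.1505,  0.4252,  0.8884,  1.8138, -0.3717,  1.0796,  1.7007]), 'force': array([-0.2099, -0.5101, -1.9354]), 'moment': array([-0.0317,  0.1722, -0.0028]), 'opening': np.float64(0.0169), 'grasp_force': np.float64(29.9988)}
{'time': np.float64(15.5917), 'ee_pos': array([0.5133, 0.221 , 0.1303]), 'qpos': array([-1.0801,  0.5331,  0.8081,  1.8857, -0.4779,  0.9262,  1.7824]), 'force': array([ 0.5576, -0.2586, -1.6643]), 'moment': array([ 0.0516,  0.1239, -0.0576]), 'opening': np.float64(0.0167), 'grasp_force': np.float64(29.9987)}
```

View pics/o2.png

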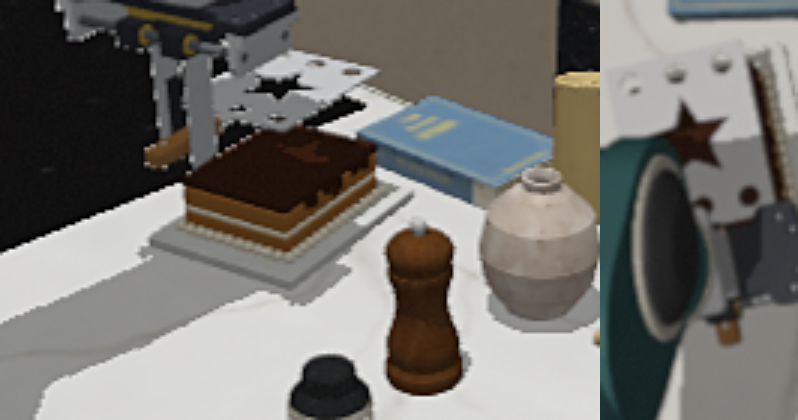

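The stencil is held over the cake with handle towards the robot. To check the droop, I'll overlay the projected level-pose corners and triangulate the visible corners.

Run:
```python
from h import *
im=cv2.imread("pics/s2.png");t=cv2.imread("pics/t2.png")
e=status.get_state()["ee_pos"];ax=np.array([np.cos(YC),np.sin(YC),0]);ay=np.array([-ax[1],ax[0],0])
C=e+.118*ax-[0,0,.001]
P=[C+x*ax+y*ay+[0,0,.0025] for x,y in((.07,.055),(.07,-.055),(-.07,-.055))]
def crop(i,n,u,v,w,h,k):
    o=cv2.resize(i[v:v+h,u:u+w],None,fx=k,fy=k,interpolation=cv2.INTER_CUBIC)
    p=proj(n,P);print(n,p.round(1))
    for q in p: cv2.circle(o,tuple(int(z) for z in (q+.5-[u,v])*k),2,(0,0,255),-1)
    return o
a=crop(im,'scene',185,125,80,50,10);cv2.imwrite("pics/a3.png",a)
b=crop(t,'top',138,132,64,75,8);cv2.imwrite("pics/b3.png",b)
```

```text
scene [[220.5 134.7]
 [255.7 142.5]
 [223.4 162.7]]
top [[140.6 153.6]
 [185.9 142.8]
 [198.1 200.3]]
```

View pics/a3.png

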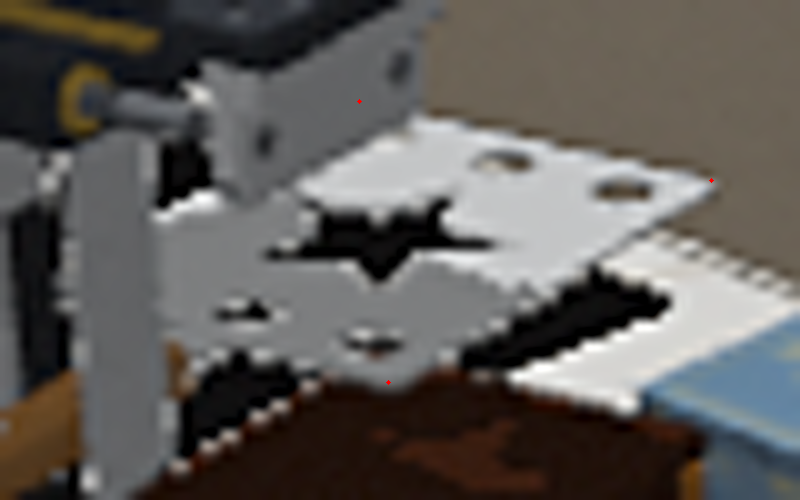

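View pics/b3.png

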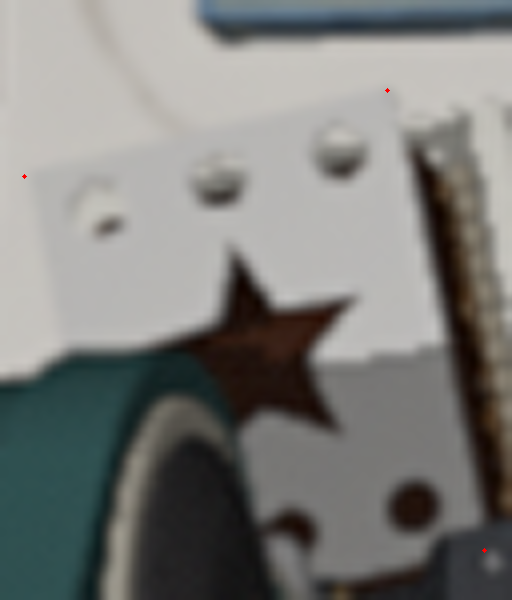

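The observed corners match the level prediction to within about 0.6 px: scene far corner (256.4,143.2), near corner (223.5,163.8), top view right corner (186.9,143.6). So there's no droop, only about 1.2 mm of offset to -y. I'll correct that, descend, and check.

Run:
```python
from h import *
g=at(CC,YC,-.118,.0735)+[.0005,.0012,0]
robot.move_linear(g+[0,0,.02],velocity=.06)
robot.move_linear(g,velocity=.02,threshold=6);robot.pause(.6);st();print(np.abs(status.get_state()["joint_vel"]).max())
im=optics.grab_frame("scene")[:,:,::-1];t=optics.grab_frame("top")[:,:,::-1]
o=np.hstack([cv2.resize(im[140:220,170:275],(525,400),interpolation=2),cv2.resize(t[138:224,145:204],(274,400),interpolation=2)])
cv2.imwrite("pics/f4.png",o)
```

```text
{'time': np.float64(18.2), 'ee_pos': array([0.5138, 0.222 , 0.0735]), 'qpos': array([-1.0272,  0.6136,  0.7405,  1.9142, -0.5549,  0.8292,  1.8384]), 'force': array([ 0.5491, -0.5737, -1.244 ]), 'moment': array([-0.0498,  0.1526, -0.0109]), 'opening': np.float64(0.0164), 'grasp_force': np.float64(29.9987)}
0.0008647248536165384
```

View pics/f4.png

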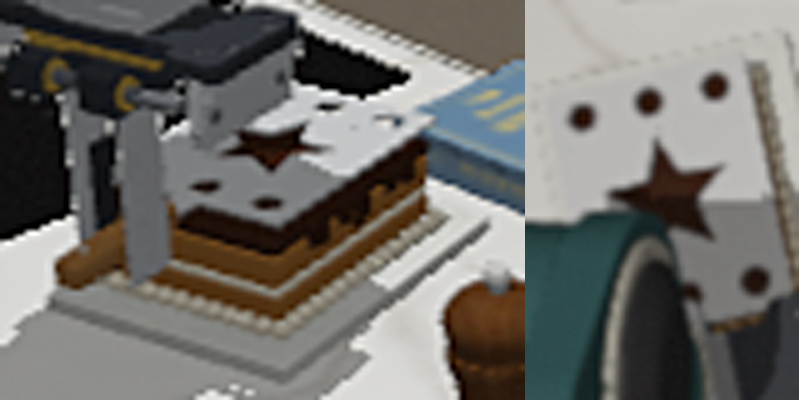

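The stencil lies parallel to the glaze and above it, with edges aligned in both views: scene near corner about (227,184), top view far corners at (147,156) and (193,145). It is still and touches nothing, so I'm handing in.

```bash
python3 -c "
from rig import robot, optics, status
print(robot.sign_off())"
```

```text
the job is handed in; nothing more can be done
None
```

The job is handed in: the stencil is held still and level about 12 mm above the glaze, centred and lined up with the cake by both camera views; hand-in returned no verdict.

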